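# Strip the idler stack into its bored holders

## Task

The idler assembly stands on the assembly post, ready for overhaul. Strip it from the top down, one part at a time: lift each part (shaft collar, ball bearing, gear, pulley) off the post and lay it flat in the wooden holder whose round recess is bored to fit it, before taking the next. Do not drop any part, and leave the stepped steel bush standing where it is.

Things in the scene. Friction and masses are not known exactly. Their poses are not given: they have to be found in the camera images.
- collar: shaft collar, a plain black-oxide ring 30 mm in diameter and 14 mm high with a 20 mm bore, about 50 g; the topmost part of the stack. Origin: centre of its underside, z up along its axis (top face at +14 mm).
- bearing: sealed ball bearing, bright rings with a black rubber seal, 42 mm in diameter and 14 mm high, 20 mm bore, about 80 g; second from the top, directly under the collar. Origin: centre of its underside, z up along its axis (top face at +14 mm).
- gear: steel spur gear with 25 teeth, 54 mm over the tooth tips and 16 mm high, 20 mm bore, about 190 g; third from the top, under the bearing. Origin: centre of its underside, z up along its axis (top face at +16 mm).
- pulley: aluminium V-belt pulley, 66 mm in diameter and 18 mm high with a V groove round its rim, 20 mm bore, about 140 g; at the bottom of the stack, resting on the base of the post. Origin: centre of its underside, z up along its axis (top face at +18 mm).
- post: assembly post, fixed: round dark base plate 90 mm in diameter, 10 mm thick, with an upright 15 mm pin in its middle whose rounded tip is 68 mm above the trolley top (4 mm below the top of the full stack). The parts stand loosely on each other round the pin (bores 20 mm, 2.5 mm play all round) and lift straight up off it. Origin: centre of the underside of the base.
- collar_holder: wooden holder for the collar, fixed: square block 94 x 94 x 20 mm with one round recess 39 mm in diameter, 6 mm deep, in the middle of its top, edge chamfered 2 mm. Origin: centre of its underside on the trolley top; recess floor at +14 mm, top face at +20 mm. The four holders differ only in the diameter of the recess.
- bearing_holder: wooden holder for the ball bearing, same block, recess 51 mm in diameter, 6 mm deep. Origin: centre of its underside; recess floor at +14 mm, top face at +20 mm.
- gear_holder: wooden holder for the gear, same block, recess 63 mm in diameter, 6 mm deep. Origin: centre of its underside; recess floor at +14 mm, top face at +20 mm.
- pulley_holder: wooden holder for the pulley, same block, recess 75 mm in diameter, 6 mm deep. Origin: centre of its underside; recess floor at +14 mm, top face at +20 mm.
- stepped_bush: stepped steel bush, a turned part with a flange 44 mm in diameter and a narrower neck, 34 mm high, standing loose on the trolley top among the holders; it is no part of the assembly and stays where it is. Origin: centre of its underside.
Not all that is in view belongs to the job. What is shaped like the collar but pink is not meant.

How it is judged (in metres and radians):
On the way, in this order (a step that is already met when the one before it is completed fails the run):
1. the shaft collar is off the post and flat in its own holder's recess, let go (z of collar in the frame of collar_holder between 0.011 and 0.017 m and horizontal distance between collar and collar_holder below 0.008 m and angle between collar's own z axis and vertical below 0.08 rad and contact force between the fingers and collar below 0.05 N), for 0.2 s.
2. the ball bearing is off the post and flat in its own holder's recess, let go (z of bearing in the frame of bearing_holder between 0.011 and 0.017 m and horizontal distance between bearing and bearing_holder below 0.008 m and angle between bearing's own z axis and vertical below 0.08 rad and contact force between the fingers and bearing below 0.05 N), for 0.2 s.
3. the gear is off the post and flat in its own holder's recess, let go (z of gear in the frame of gear_holder between 0.011 and 0.017 m and horizontal distance between gear and gear_holder below 0.008 m and angle between gear's own z axis and vertical below 0.08 rad and contact force between the fingers and gear below 0.05 N), for 0.2 s.
4. the pulley is off the post and flat in its own holder's recess, let go (z of pulley in the frame of pulley_holder between 0.011 and 0.017 m and horizontal distance between pulley and pulley_holder below 0.008 m and angle between pulley's own z axis and vertical below 0.08 rad and contact force between the fingers and pulley below 0.05 N), for 0.2 s.
At the end, for the whole second after the job is handed in: Collar, bearing, gear and pulley each lie flat (within 0.08 rad) on the floor of the recess of their own holder, centre within 8 mm of the holder's centre and underside within 3 mm of the recess floor, let go and at rest; the stepped bush is within 15 mm of where it stood (z of collar in the frame of collar_holder between 0.011 and 0.017 m and horizontal distance between collar and collar_holder below 0.008 m and angle between each of collar, bearing, gear, pulley's own z axis and vertical below 0.08 rad and linear speed of each of collar, bearing, gear, pulley below 0.02 m/s and z of bearing in the frame of bearing_holder between 0.011 and 0.017 m and horizontal distance between bearing and bearing_holder below 0.008 m and z of gear in the frame of gear_holder between 0.011 and 0.017 m and horizontal distance between gear and gear_holder below 0.008 m and z of pulley in the frame of pulley_holder between 0.011 and 0.017 m and horizontal distance between pulley and pulley_holder below 0.008 m and distance of stepped_bush from where it was at the start of the episode below 0.015 m); the robot touches nothing.
It fails at once if a part is dropped: let go, away from the post, with its underside more than 30 mm above the top of the holders ((contact force between the fingers and collar below 0.02 N and height (world z) of collar above 0.05 m and horizontal distance between collar and post above 0.05 m) or (contact force between the fingers and bearing below 0.02 N and height (world z) of bearing above 0.05 m and horizontal distance between bearing and post above 0.05 m) or (contact force between the fingers and gear below 0.02 N and height (world z) of gear above 0.05 m and horizontal distance between gear and post above 0.05 m) or (contact force between the fingers and pulley below 0.02 N and height (world z) of pulley above 0.05 m and horizontal distance between pulley and post above 0.05 m)).
It fails at once if the stepped bush is knocked over or pushed more than 15 mm (distance of stepped_bush from where it was at the start of the episode above 0.015 m or angle between stepped_bush's own z axis and vertical above 0.3 rad).
It also fails if it takes over 104 s, if anything falls off the work surface, if the arm or the gripper's body presses on something with over 40 N, if the wrist force passes 120 N, or if a joint passes its speed limit or range.

## Robot

A 6-joint arm with a two-finger parallel gripper is mounted at the origin on a cart in front of the work surface, level with it; the furniture and walls round the work are solid. World frame = base frame: x ahead of the robot, y to its left, z up, the work surface at z = 0. Lengths are in mm, angles in rad, forces in N, time in s.
With the tool pointing down it reaches from about 350 to 775 mm from the base axis. Payload 7.3 kg.
Tool frame: the origin (TCP) lies at the very end of the fingers, on their centre line; the grasp point (between the pads) lies 19 mm behind it; z points along the fingers, y is the line along which they close (so a half turn about z gives the same grasp; the last joint's range is limited). The gripper opens to 92 mm and grips with 3 to 60 N. Pads are 19 mm wide; open, the fingers measure 130 mm over their backs; the gripper's body (75 mm by 190 mm) begins 47 mm behind the grasp point.
Start: joints at [1.117, 0.342, 1.524, -0, 1.275, -0.146], TCP at [159.041, 500.351, 226.741] pointing down, gripper open.
Joint ranges: [-2.53, 2.53], [-0.77, 2.02], [0.04, 2.7], [-1, 4.14], [0.28, 2.66], [-3.11, 3.11]. Speed limits (rad/s): [2.57, 2.57, 3.14, 3.14, 3.14, 3.14].

## Interface

Orientations are given as [roll, pitch, yaw] about the fixed x, y, z axes, in that order (R = Rz(yaw) Ry(pitch) Rx(roll)).
In Python, from plant import get_obs, vision, workorder gives the robot as it stands.
- The arm moves only by the shell command python3 -m pendant 'ROWS' [OPENING]. ROWS is a JSON object of lists of equal length, an entry for each row: "dp": the shift along the tool's x, y, z in m, a list of three; "rotation": the turn, a rotation vector about the tool's x, y, z in rad, a list of three. A call has 1 to 8 rows; each row is the pose to reach, as a shift and turn from the pose commanded when the call began, along the tool's axes at that moment; what a row does not reach only later rows make up. A row lasts 1/8 s, in which the tool goes at most 62.5 mm and 10.7 degrees, less where a joint would pass 70% of its speed; a pose out of reach is approached as far as the arm can. A call with a gripper value outside its range is refused whole. OPENING is the finger opening in m, from 0 to 0.0918, set as the call begins (- or left out, the last holds). The fingers move at their own pace and stop on an object; the grip force is fixed at half the most. Time passes only in rows, so rows that repeat a pose let the fingers close. It gives the time, the measured TCP pose, the force, the opening and the grip force at its end, in the units of the state.
- get_obs(): the state, without advancing time (a new reading comes with each control period).
- vision.capture(name): name is "scene" or "top"; returns a dict with "pixels" (480x640x3 uint8, red, green, blue), "vfov" (degrees; the focal length in pixels is half the picture's height over the tangent of half this angle, whatever the lens; pixels are square), "cx", "cy" (the principal point, pixels), "dist" ([k1, k2, p1, p2, k3] as OpenCV has them; the pictures are not rectified), "pose" (4x4, takes a point from camera to world coordinates). Camera axes: x right, y up, looking along -z (the intrinsics and any distortion apply to the point x, -y, -z); pixel columns grow to the right and rows downward; lengths in mm; the calibration is good to about 2 mm. A picture is of the moment at which its call begins. There is no depth.
- workorder.close_job(): hands the job in; it is judged then, once.
The state is a dict: "time": time; "joint_positions": joint angles; "dq": joint speeds; "tau": joint torques, N m; "tool_pos": TCP position; "tcp_rot": TCP orientation; "contact_force": force on the tool from outside, world axes, zero at the start; "moment": the same for the moment, N m; "grip_width": finger opening in mm; "finger_force": force on a finger pad.
Only numpy, scipy, OpenCV 4.12 (cv2) and the standard library are available. Lean on these libraries where they do the work, as an engineer would, in place of code of your own. Each camera call takes 0.05 s, during which the arm holds its last target. There are 200 camera calls.

## Working session

There is one attempt and no reset: what is moved stays moved. The work goes in short steps, Python scripts to look and compute and a shell command to move; the robot and the scene stay as the last step left them, time stands still between calls to the robot, and variables do not carry over. Pictures are saved under pics/ and viewed, at most 14 in all, crops included, and the job is handed in when it is done.

```bash
mkdir -p pics; ls; python3 - <<'E'
from plant import get_obs, vision
import cv2
o=get_obs();print(o)
for n in("scene","top"):
    c=vision.capture(n);cv2.imwrite(f"pics/{n}0.png",c["pixels"][:,:,::-1]);print(n,c["vfov"],c["cx"],c["cy"],c["dist"],c["pose"])
E
```

```text
pics
{'time': 0.0, 'joint_positions': array([ 1.11699613e+00,  3.42738567e-01,  1.52502087e+00, -2.83393451e-05,
        1.27538893e+00, -1.45992845e-01]), 'dq': array([-1.18263732e-03,  5.51048372e-04, -1.93406583e-03,  1.92887958e-03,
        8.54309621e-04, -1.13649415e-05]), 'tau': array([-3.39857143e-04, -4.31257796e+01, -2.44218367e+01,  7.17212283e-02,
        5.60529891e-02, -1.17321433e-04]), 'tool_pos': array([158.86207487, 499.96011648, 226.03539303]), 'tcp_rot': array([-3.14004955e+00, -1.99506198e-04,  2.83379342e+00]), 'contact_force': array([-0.38911054,  0.03874606,  0.4623168 ]), 'moment': array([ 0.04591577, -0.0338002 ,  0.00587324]), 'finger_force': 0.0, 'grip_width': 91.59529943764072}
scene 48.31328379426427 319.98289500087395 244.20485140068146 [-0.05969527  0.          0.          0.          0.        ] [[-5.68918896e-01  4.16303502e-01 -7.09240921e-01 -9.05426465e+01]
 [-8.22393316e-01 -2.88750554e-01  4.90196237e-01  3.24055363e+02]
 [-7.23298282e-04  8.62156895e-01  5.06640864e-01  5.14737702e+02]
 [ 0.00000000e+00  0.00000000e+00  0.00000000e+00  1.00000000e+00]]
top 43.63414954583105 319.85830876566996 247.62627639058266 [0.0491222 0.        0.        0.        0.       ] [[ 2.89055805e-02  9.95735306e-01 -8.76108909e-02  4.13911405e+02]
 [-9.99577649e-01  2.90571338e-02  4.54758832e-04 -1.03976005e+02]
 [ 2.99854081e-03  8.75607433e-02  9.96154669e-01  1.22972551e+03]
 [ 0.00000000e+00  0.00000000e+00  0.00000000e+00  1.00000000e+00]]
```

View pics/scene0.png

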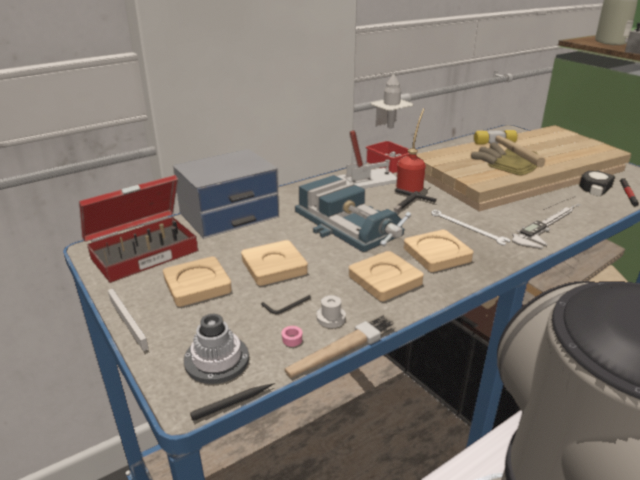

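View pics/top0.png

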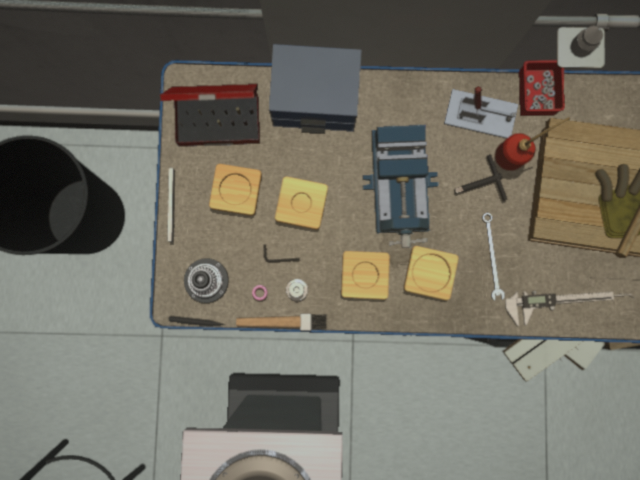

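The scene view shows the stack at about (215,345), the pink ring at (291,337) and the bush at (331,312). The top view shows the stack at (206,280), the bush at (297,290) and holders at (236,190), (302,203), (366,275) and (432,273). I need enlarged crops to read the recess sizes.

```bash
python3 - <<'E'
import cv2
a=cv2.imread("pics/top0.png")
cv2.imwrite("pics/c1.png",cv2.resize(a[155:315,170:330],(600,600),interpolation=cv2.INTER_CUBIC))
cv2.imwrite("pics/c2.png",cv2.resize(a[235:315,325:475],(750,400),interpolation=cv2.INTER_CUBIC))
E
```

```text
(no output)
```

View pics/c1.png

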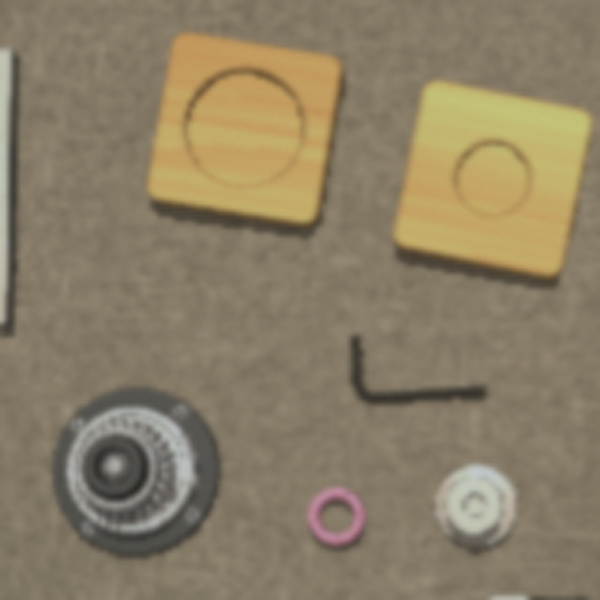

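View pics/c2.png

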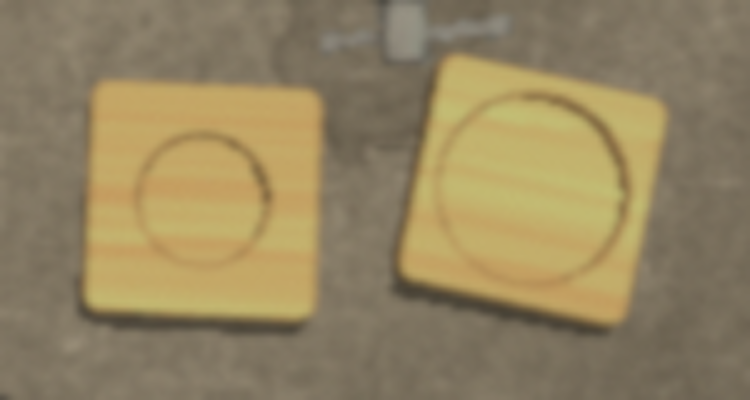

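In c1 (3.75x) the upper-left recess at (245,128) is 122 px wide, about 63 mm, so it is the gear holder. The upper-right one at (493,178) is 80 px, the collar holder. In c2 (5x) the left recess at (203,200) is 135 px, the bearing holder, and the right one at (532,189) is 197 px, the pulley holder. The post base is at c1 (136,471), the collar top at (115,466) and the bush at (476,507).

```bash
cat > h.py <<'E'
import numpy as np, cv2
from plant import get_obs, vision
def cam(c):
    f=240/np.tan(np.radians(c["vfov"]/2)); K=np.array([[f,0,c["cx"]],[0,f,c["cy"]],[0,0,1.]])
    P=np.array(c["pose"]); R=P[:3,:3]@np.diag([1,-1,-1]); return K,np.array(c["dist"],float),R,P[:3,3]
def toworld(c,uv,z):
    K,d,R,t=cam(c); n=cv2.undistortPoints(np.array([[uv]],float),K,d)[0,0]
    r=R@np.array([n[0],n[1],1]); return t+r*(z-t[2])/r[2]
def proj(c,p):
    K,d,R,t=cam(c); return cv2.projectPoints(np.array(p,float).reshape(-1,3),cv2.Rodrigues(R.T)[0],-R.T@t,K,d)[0][:,0]
def circ(x,y,z,r,n=60):
    a=np.linspace(0,2*np.pi,n); return np.c_[x+r*np.cos(a),y+r*np.sin(a),0*a+z]
def overlay(c,circles,box,s,name,off=(0,0)):
    u,v,w,h=box; im=cv2.resize(c["pixels"][v:v+h,u:u+w,::-1],None,fx=s,fy=s,interpolation=cv2.INTER_CUBIC)
    for q in circles:
        p=(proj(c,circ(*q))-[u,v]+.5)*s-.5
        cv2.polylines(im,[np.round(p*8).astype(int)],False,(0,0,255),1,cv2.LINE_AA,3)
    cv2.imwrite(name,im)
E
python3 - <<'E'
from h import *
c=vision.capture("top"); s=vision.capture("scene")
o1=lambda x,y:((x+.5)/3.75-.5+170,(y+.5)/3.75-.5+155); o2=lambda x,y:((x+.5)/5-.5+325,(y+.5)/5-.5+235)
pts=dict(gear=(o1(245,128),20,31.5),collar=(o1(493,178),20,19.5),bearing=(o2(203,200),20,25.5),pulley=(o2(532,189),20,37.5),
 post=(o1(136,471),10,45),ctop=(o1(115,466),72,15),bush=(o1(476,507),7,22))
C=[]
for k,(uv,z,r) in pts.items():
    p=toworld(c,uv,z); print(k,p.round(1),np.hypot(*p[:2]).round()); C.append((p[0],p[1],z,r))
overlay(s,C,(140,220,200,150),4,"pics/o1.png"); overlay(s,C,(300,220,180,90),4,"pics/o2.png")
E
```

```text
gear [635.7  72.   20. ] 640.0
collar [612.3 -63.6  20. ] 616.0
bearing [ 468.4 -197.5   20. ] 508.0
pulley [ 476.7 -329.9   20. ] 580.0
post [448.1 124.5  10. ] 465.0
ctop [448.6 123.7  72. ] 465.0
bush [433.9 -59.7   7. ] 438.0
```

View pics/o1.png

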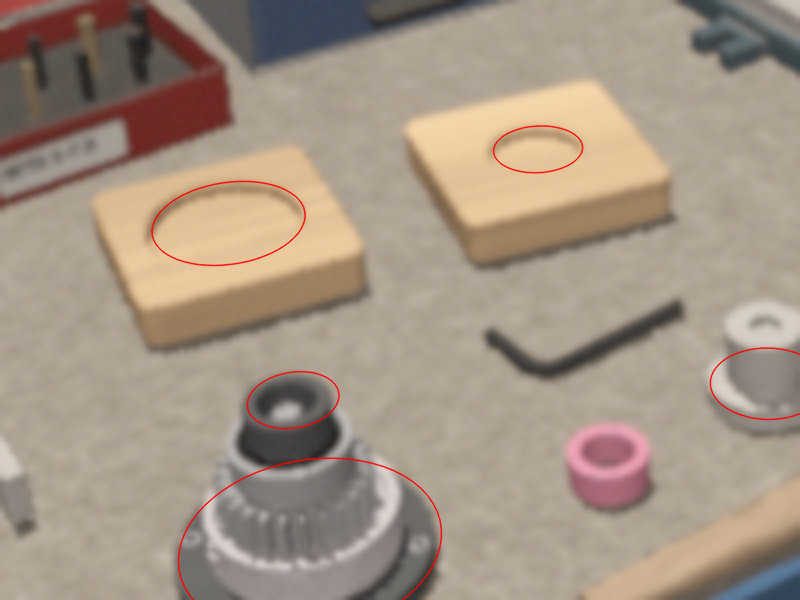

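View pics/o2.png

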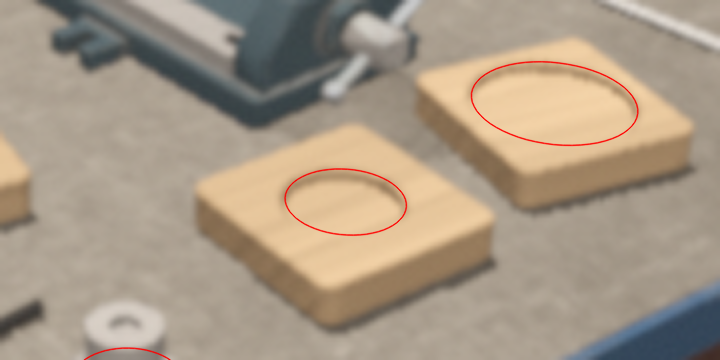

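The projected circles match the second camera to about 1 to 2 mm, so all positions agree. I'm moving over the stack and turning the tool to yaw π, so that tool x = −X, y = +Y and z = −Z.

```bash
python3 -m pendant '{"dp":[[-0.03,-0.02,0.0],[-0.09,-0.062,0.01],[-0.15,-0.104,0.03],[-0.21,-0.146,0.05],[-0.27,-0.188,0.07],[-0.33,-0.229,0.085],[-0.37,-0.257,0.097],[-0.39,-0.271,0.097]],"rotation":[[0,0,-0.03],[0,0,-0.08],[0,0,-0.13],[0,0,-0.18],[0,0,-0.23],[0,0,-0.27],[0,0,-0.3],[0,0,-0.308]]}' 0.0918
python3 -m pendant '{"dp":[[0,0,0],[0,0,0]],"rotation":[[0,0,0],[0,0,0]]}'
python3 - <<'E'
from h import *
o=get_obs(); print(o["tool_pos"],o["tcp_rot"],o["joint_positions"],o["contact_force"])
E
```

```text
time: 1.2
tool_pos: [441.9, 131.9, 131.1]
tcp_rot: [3.141, -0.0, -3.141]
contact_force: [0.8, 0.8, 0.6]
grip_width: 91.9
finger_force: 0.0
time: 1.45
tool_pos: [440.6, 133.9, 131.5]
tcp_rot: [3.141, -0.001, 3.141]
contact_force: [0.3, 0.0, 0.3]
grip_width: 91.3
finger_force: 0.0
[440.56079982 133.86766682 131.49645992] [ 3.14128375e+00 -1.10623361e-03  3.14078281e+00] [ 1.27982294e-01  3.34594381e-01  1.83180108e+00  5.41317502e-04
  9.76254661e-01 -1.44230746e+00] [0.26663029 0.01358424 0.31084545]
```

```bash
python3 -m pendant '{"dp":[[-0.004,-0.005,0.01],[-0.008,-0.010,0.03],[-0.008,-0.010,0.05],[-0.008,-0.010,0.06],[-0.008,-0.010,0.066],[-0.008,-0.010,0.066]],"rotation":[[0,0,0],[0,0,0],[0,0,0],[0,0,0],[0,0,0],[0,0,0]]}'
python3 - <<'E'
from h import *
o=get_obs(); print(o["tool_pos"],o["contact_force"])
s=vision.capture("scene"); t=vision.capture("top")
a=cv2.resize(s["pixels"][290:390,150:280,::-1],None,fx=4.5,fy=4.5,interpolation=cv2.INTER_CUBIC)
cv2.imwrite("pics/g1.png",a)
E
```

```text
time: 2.2
tool_pos: [449.0, 124.0, 65.7]
tcp_rot: [3.142, -0.0, -3.141]
contact_force: [0.8, 0.1, -0.0]
grip_width: 91.5
finger_force: 0.0
[449.00153258 124.04065452  65.66289775] [ 7.54760835e-01  9.53654085e-02 -3.61291080e-04]
```

View pics/g1.png

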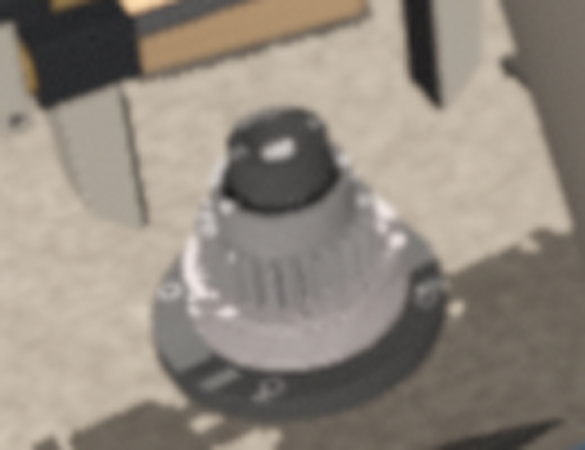

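The fingers sit either side of the collar, with their lower tips at about (145,222) and (440,105) in the crop. I'll check that against the projected tips, then close.

```bash
python3 - <<'E'
from h import *
s=vision.capture("scene")
print(((proj(s,[[449+a,124+b,65.7] for b in(-46,46) for a in (-9.5,9.5)]+[[449,124,65.7]])-[150,290]+.5)*4.5).round())
E
python3 -m pendant '{"dp":[[0,0,0.001],[0,0,0.001],[0,0,0.001],[0,0,0.001],[0,0,0.001],[0,0,0.001],[0,0,0.001],[0,0,0.001]],"rotation":[[0,0,0],[0,0,0],[0,0,0],[0,0,0],[0,0,0],[0,0,0],[0,0,0],[0,0,0]]}' 0.02
```

```text
[[439. 113.]
 [410.  81.]
 [152. 226.]
 [126. 191.]
 [286. 151.]]
time: 3.35
tool_pos: [449.1, 123.7, 64.7]
tcp_rot: [3.142, 0.0, -3.141]
contact_force: [0.7, 0.6, 0.2]
grip_width: 28.6
finger_force: 30.0
```

```bash
python3 -m pendant '{"dp":[[0,0,-0.006],[0,0,-0.018],[0,0,-0.029],[0,0,-0.035]],"rotation":[[0,0,0],[0,0,0],[0,0,0],[0,0,0]]}'
python3 -m pendant '{"dp":[[-0.01,-0.011,0],[-0.035,-0.040,0],[-0.065,-0.074,0],[-0.095,-0.108,0],[-0.125,-0.143,0],[-0.148,-0.169,0],[-0.160,-0.183,0],[-0.164,-0.187,0]],"rotation":[[0,0,0],[0,0,0],[0,0,0],[0,0,0],[0,0,0],[0,0,0],[0,0,0],[0,0,0]]}'
python3 -m pendant '{"dp":[[0,0,0],[0,0,0]],"rotation":[[0,0,0],[0,0,0]]}'
```

```text
time: 3.85
tool_pos: [449.6, 123.8, 100.9]
tcp_rot: [3.141, 0.002, -3.141]
contact_force: [0.1, -0.3, -0.6]
grip_width: 28.5
finger_force: 30.0
time: 4.85
tool_pos: [613.6, -65.0, 98.8]
tcp_rot: [3.142, -0.001, 3.14]
contact_force: [-0.2, 0.6, -0.6]
grip_width: 28.7
finger_force: 30.0
time: 5.1
tool_pos: [612.7, -62.6, 99.6]
tcp_rot: [3.141, -0.001, -3.141]
contact_force: [-0.2, 0.6, 0.0]
grip_width: 28.5
finger_force: 30.0
```

```bash
python3 -m pendant '{"dp":[[0,0,0.012],[0,0,0.032],[0,0,0.050],[0,0,0.062],[0,0,0.070],[0,0,0.074],[0,0,0.0765],[0,0,0.0765]],"rotation":[[0,0,0],[0,0,0],[0,0,0],[0,0,0],[0,0,0],[0,0,0],[0,0,0],[0,0,0]]}'
python3 - <<'E'
from h import *
o=get_obs(); print(o["tool_pos"],o["contact_force"])
s=vision.capture("scene")
overlay(s,[(612.3,-63.6,20,19.5)],(220,220,120,80),5,"pics/g2.png")
E
```

```text
time: 6.1
tool_pos: [613.3, -63.3, 23.4]
tcp_rot: [-3.142, 0.0, -3.141]
contact_force: [0.4, 0.8, -0.3]
grip_width: 28.2
finger_force: 30.0
[613.33750875 -63.30111604  23.40479316] [ 0.42546169  0.84720281 -0.25893639]
```

View pics/g2.png

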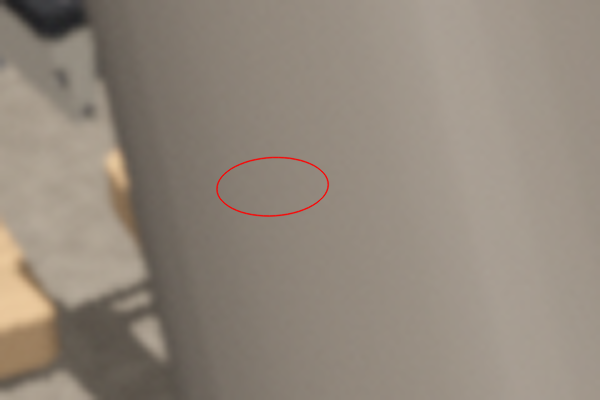

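The arm hides the recess in this view. There is no side force and the underside is about 2 mm above the floor, so I'll release, lift and go back over the post.

```bash
python3 -m pendant '{"dp":[[0,0,0.001],[0,0,0.001],[0,0,0.001],[0,0,0.001],[0,0,0.001]],"rotation":[[0,0,0],[0,0,0],[0,0,0],[0,0,0],[0,0,0]]}' -
python3 -m pendant '{"dp":[[0,0,0],[0,0,0],[0,0,0],[0,0,-0.01],[0,0,-0.04],[0,0,-0.08]],"rotation":[[0,0,0],[0,0,0],[0,0,0],[0,0,0],[0,0,0],[0,0,0]]}' 0.0918
python3 -m pendant '{"dp":[[0.01,0.011,0],[0.035,0.040,0],[0.07,0.08,0],[0.105,0.12,0],[0.135,0.154,0],[0.155,0.177,0],[0.1645,0.1875,0],[0.1645,0.1875,0]],"rotation":[[0,0,0],[0,0,0],[0,0,0],[0,0,0],[0,0,0],[0,0,0],[0,0,0],[0,0,0]]}'
python3 - <<'E'
from h import *
o=get_obs(); print(o["tool_pos"],o["contact_force"])
t=vision.capture("top");s=vision.capture("scene")
overlay(t,[(612.3,-63.6,20,19.5)],(270,170,65,65),7,"pics/a.png");overlay(s,[(612.3,-63.6,20,19.5)],(235,235,80,65),7,"pics/b.png")
a,b=cv2.imread("pics/a.png"),cv2.imread("pics/b.png"); i=cv2.hconcat([a,b]);cv2.imwrite("pics/g3.png",cv2.resize(i,None,fx=.78,fy=.78))
E
```

```text
time: 6.78
tool_pos: [613.2, -63.3, 22.2]
tcp_rot: [3.142, 0.0, -3.141]
contact_force: [-0.3, 0.5, -0.7]
grip_width: 28.5
finger_force: 30.0
time: 7.52
tool_pos: [612.6, -63.1, 102.9]
tcp_rot: [3.141, -0.002, -3.141]
contact_force: [0.5, 0.3, 0.7]
grip_width: 83.9
finger_force: 0.0
time: 8.52
tool_pos: [448.4, 124.5, 102.3]
tcp_rot: [-3.142, 0.0, -3.14]
contact_force: [0.6, -0.6, -0.2]
grip_width: 91.8
finger_force: 0.0
[448.40540747 124.52088311 102.25952018] [ 0.58581309 -0.62032244 -0.19535883]
```

View pics/g3.png

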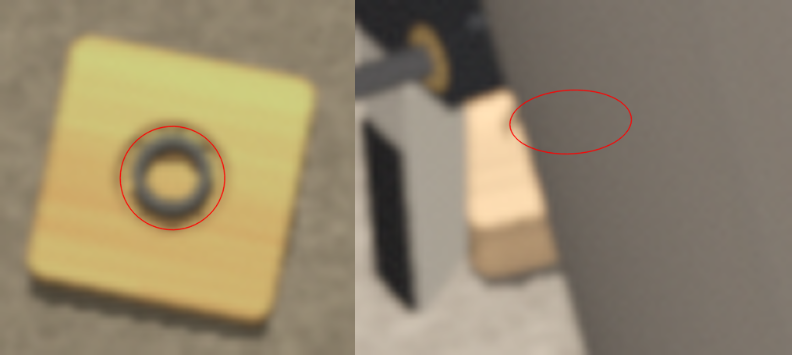

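The top view shows the collar centred in its recess to better than 1 mm, ring centre about (172,178). Next is the bearing.

```bash
python3 -m pendant '{"dp":[[0,0,0.01],[0,0,0.03],[0,0,0.043],[0,0,0.049],[0,0,0.051],[0,0,0.051]],"rotation":[[0,0,0],[0,0,0],[0,0,0],[0,0,0],[0,0,0],[0,0,0]]}'
python3 -m pendant '{"dp":[[0,0,0],[0,0,0],[0,0,0],[0,0,0],[0,0,0],[0,0,0],[0,0,0]],"rotation":[[0,0,0],[0,0,0],[0,0,0],[0,0,0],[0,0,0],[0,0,0],[0,0,0]]}' 0.03
```

```text
time: 9.38
tool_pos: [448.8, 124.2, 51.4]
tcp_rot: [3.141, 0.0, -3.141]
contact_force: [0.2, 0.3, 0.3]
grip_width: 91.8
finger_force: 0.0
time: 10.25
tool_pos: [448.6, 124.3, 51.2]
tcp_rot: [3.141, 0.0, -3.141]
contact_force: [-1.1, 0.3, -0.0]
grip_width: 41.0
finger_force: 30.0
```

```bash
python3 -m pendant '{"dp":[[0,0,-0.006],[0,0,-0.018],[0,0,-0.032],[0,0,-0.042],[0,0,-0.045]],"rotation":[[0,0,0],[0,0,0],[0,0,0],[0,0,0],[0,0,0]]}'
python3 -m pendant '{"dp":[[-0.001,-0.014,0],[-0.003,-0.045,0],[-0.006,-0.09,0],[-0.009,-0.14,0],[-0.012,-0.19,0],[-0.015,-0.24,0],[-0.018,-0.28,0],[-0.019,-0.305,0]],"rotation":[[0,0,0],[0,0,0],[0,0,0],[0,0,0],[0,0,0],[0,0,0],[0,0,0],[0,0,0]]}'
python3 -m pendant '{"dp":[[-0.001,-0.012,0],[-0.001,-0.0165,0],[-0.001,-0.0165,0]],"rotation":[[0,0,0],[0,0,0],[0,0,0]]}'
```

```text
time: 10.88
tool_pos: [449.1, 124.3, 97.2]
tcp_rot: [3.141, 0.002, -3.141]
contact_force: [0.5, -0.4, -1.5]
grip_width: 41.0
finger_force: 30.0
time: 11.88
tool_pos: [466.9, -183.5, 95.6]
tcp_rot: [3.141, -0.001, 3.14]
contact_force: [-0.5, 0.3, -1.6]
grip_width: 40.7
finger_force: 30.0
time: 12.25
tool_pos: [468.4, -196.8, 96.0]
tcp_rot: [3.141, -0.001, -3.141]
contact_force: [-0.0, 0.6, -1.0]
grip_width: 40.5
finger_force: 30.0
```

```bash
python3 -m pendant '{"dp":[[0,0,0.012],[0,0,0.032],[0,0,0.050],[0,0,0.062],[0,0,0.069],[0,0,0.072],[0,0,0.0735],[0,0,0.0735]],"rotation":[[0,0,0],[0,0,0],[0,0,0],[0,0,0],[0,0,0],[0,0,0],[0,0,0],[0,0,0]]}'
python3 - <<'E'
from h import *
o=get_obs(); print(o["tool_pos"],o["contact_force"])
E
```

```text
time: 13.25
tool_pos: [468.9, -197.4, 23.0]
tcp_rot: [-3.141, 0.001, -3.141]
contact_force: [-0.1, -0.2, -1.3]
grip_width: 40.8
finger_force: 30.0
[ 468.8825315  -197.40641937   22.96264719] [-0.13744701 -0.1886948  -1.3280834 ]
```

Releasing, lifting and returning over the post: +321.5 mm in y, −20 mm in X.

```bash
python3 -m pendant '{"dp":[[0,0,0.0007],[0,0,0.0007]],"rotation":[[0,0,0],[0,0,0]]}'
python3 -m pendant '{"dp":[[0,0,0],[0,0,0],[0,0,0],[0,0,-0.01],[0,0,-0.04],[0,0,-0.08]],"rotation":[[0,0,0],[0,0,0],[0,0,0],[0,0,0],[0,0,0],[0,0,0]]}' 0.0918
python3 -m pendant '{"dp":[[0.001,0.014,0],[0.003,0.05,0],[0.006,0.1,0],[0.010,0.155,0],[0.013,0.21,0],[0.016,0.26,0],[0.019,0.3,0],[0.020,0.3215,0]],"rotation":[[0,0,0],[0,0,0],[0,0,0],[0,0,0],[0,0,0],[0,0,0],[0,0,0],[0,0,0]]}'
python3 -m pendant '{"dp":[[0,0,0],[0,0,0]],"rotation":[[0,0,0],[0,0,0]]}'
python3 - <<'E'
from h import *
o=get_obs(); print(o["tool_pos"],o["contact_force"])
t=vision.capture("top");s=vision.capture("scene");q=[(468.4,-197.5,20,25.5),(468.4,-197.5,28,21)]
overlay(t,q,(335,245,62,62),6,"pics/a.png");overlay(s,q,(345,245,80,62),5,"pics/b.png")
a,b=cv2.imread("pics/a.png"),cv2.imread("pics/b.png"); b=cv2.copyMakeBorder(b,0,a.shape[0]-b.shape[0],0,0,0);cv2.imwrite("pics/g4.png",cv2.hconcat([a,b]))
E
```

```text
time: 13.5
tool_pos: [468.8, -197.3, 22.1]
tcp_rot: [-3.141, 0.0, -3.141]
contact_force: [-0.5, 0.1, -0.5]
grip_width: 41.0
finger_force: 30.0
time: 14.25
tool_pos: [468.2, -197.0, 102.8]
tcp_rot: [3.141, -0.001, -3.141]
contact_force: [0.2, 0.0, -0.1]
grip_width: 91.1
finger_force: 0.0
time: 15.25
tool_pos: [447.3, 126.4, 101.6]
tcp_rot: [3.141, -0.001, -3.139]
contact_force: [0.9, -0.6, -0.7]
grip_width: 92.2
finger_force: 0.0
time: 15.5
tool_pos: [448.2, 123.9, 101.7]
tcp_rot: [-3.141, -0.001, -3.141]
contact_force: [-0.0, -0.6, 0.3]
grip_width: 91.8
finger_force: 0.0
[448.24789319 123.87744373 101.72912047] [-0.04868743 -0.56616431  0.34893158]
```

View pics/g4.png

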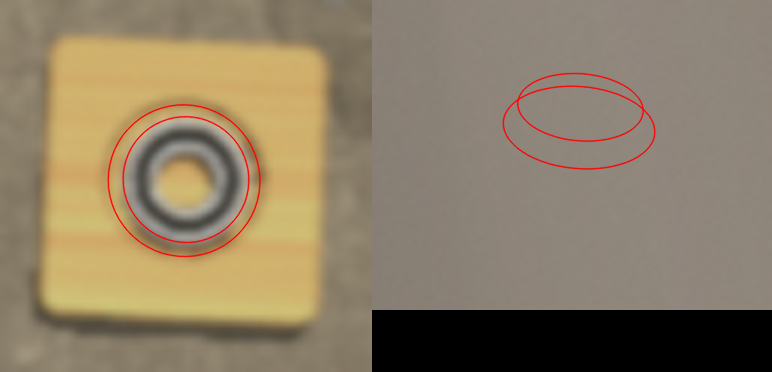

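The bearing lies flat and centred (about (184,180), matching the circles). Next is the gear, TCP at z ≈ 35.

```bash
python3 -m pendant '{"dp":[[0,0,0.012],[0,0,0.035],[0,0,0.053],[0,0,0.062],[0,0,0.066],[0,0,0.0665],[0,0,0.0665]],"rotation":[[0,0,0],[0,0,0],[0,0,0],[0,0,0],[0,0,0],[0,0,0],[0,0,0]]}'
python3 -m pendant '{"dp":[[0,0,0],[0,0,0],[0,0,0],[0,0,0],[0,0,0],[0,0,0],[0,0,0]],"rotation":[[0,0,0],[0,0,0],[0,0,0],[0,0,0],[0,0,0],[0,0,0],[0,0,0]]}' 0.042
python3 -m pendant '{"dp":[[0,0,-0.006],[0,0,-0.018],[0,0,-0.034],[0,0,-0.050],[0,0,-0.058],[0,0,-0.060]],"rotation":[[0,0,0],[0,0,0],[0,0,0],[0,0,0],[0,0,0],[0,0,0]]}'
```

```text
time: 16.48
tool_pos: [449.0, 124.2, 35.9]
tcp_rot: [3.141, 0.001, -3.141]
contact_force: [-0.2, 0.8, 0.5]
grip_width: 91.8
finger_force: 0.0
time: 17.35
tool_pos: [448.7, 124.3, 35.6]
tcp_rot: [3.141, 0.0, -3.141]
contact_force: [0.3, 1.6, 1.2]
grip_width: 53.0
finger_force: 30.0
time: 18.1
tool_pos: [448.9, 124.2, 96.1]
tcp_rot: [3.141, 0.001, -3.141]
contact_force: [-0.0, -0.9, -1.4]
grip_width: 53.3
finger_force: 30.0
```

```bash
python3 -m pendant '{"dp":[[-0.012,-0.003,0],[-0.038,-0.011,0],[-0.070,-0.020,0],[-0.105,-0.029,0],[-0.140,-0.039,0],[-0.168,-0.047,0],[-0.183,-0.051,0],[-0.187,-0.052,0]],"rotation":[[0,0,0],[0,0,0],[0,0,0],[0,0,0],[0,0,0],[0,0,0],[0,0,0],[0,0,0]]}'
python3 -m pendant '{"dp":[[0,0,0],[0,0,0]],"rotation":[[0,0,0],[0,0,0]]}'
python3 -m pendant '{"dp":[[0,0,0.012],[0,0,0.032],[0,0,0.050],[0,0,0.061],[0,0,0.067],[0,0,0.070],[0,0,0.072],[0,0,0.072]],"rotation":[[0,0,0],[0,0,0],[0,0,0],[0,0,0],[0,0,0],[0,0,0],[0,0,0],[0,0,0]]}'
python3 -m pendant '{"dp":[[0,0,0],[0,0,0]],"rotation":[[0,0,0],[0,0,0]]}'
```

```text
time: 19.1
tool_pos: [636.4, 71.5, 94.1]
tcp_rot: [3.142, -0.001, 3.141]
contact_force: [0.6, 0.6, -1.7]
grip_width: 53.2
finger_force: 30.0
time: 19.35
tool_pos: [635.0, 72.5, 95.3]
tcp_rot: [3.141, -0.001, -3.141]
contact_force: [-0.1, -0.2, -2.1]
grip_width: 53.2
finger_force: 30.0
time: 20.35
tool_pos: [635.8, 72.2, 23.8]
tcp_rot: [3.142, 0.001, -3.141]
contact_force: [-0.5, 0.2, -1.4]
grip_width: 53.0
finger_force: 30.0
time: 20.6
tool_pos: [635.8, 72.3, 23.8]
tcp_rot: [3.142, 0.001, -3.141]
contact_force: [0.3, -0.5, -1.4]
grip_width: 53.1
finger_force: 30.0
```

```bash
python3 -m pendant '{"dp":[[0,0,0.001],[0,0,0.001]],"rotation":[[0,0,0],[0,0,0]]}'
python3 -m pendant '{"dp":[[0,0,0],[0,0,0],[0,0,0],[0,0,-0.01],[0,0,-0.04],[0,0,-0.08]],"rotation":[[0,0,0],[0,0,0],[0,0,0],[0,0,0],[0,0,0],[0,0,0]]}' 0.0918
python3 -m pendant '{"dp":[[0.012,0.003,0],[0.038,0.011,0],[0.070,0.020,0],[0.105,0.029,0],[0.140,0.039,0],[0.168,0.047,0],[0.183,0.051,0],[0.187,0.052,0]],"rotation":[[0,0,0],[0,0,0],[0,0,0],[0,0,0],[0,0,0],[0,0,0],[0,0,0],[0,0,0]]}'
python3 -m pendant '{"dp":[[0,0,0],[0,0,0]],"rotation":[[0,0,0],[0,0,0]]}'
python3 - <<'E'
from h import *
o=get_obs(); print(o["tool_pos"],o["contact_force"])
t=vision.capture("top");s=vision.capture("scene");q=[(635.7,72,20,31.5),(635.7,72,30,27)]
overlay(t,q,(205,158,62,62),6,"pics/a.png");overlay(s,q,(157,250,80,62),5,"pics/b.png")
a,b=cv2.imread("pics/a.png"),cv2.imread("pics/b.png"); b=cv2.copyMakeBorder(b,0,a.shape[0]-b.shape[0],0,0,0);cv2.imwrite("pics/g5.png",cv2.hconcat([a,b]))
E
```

```text
time: 20.85
tool_pos: [635.5, 72.3, 22.4]
tcp_rot: [3.141, -0.0, -3.141]
contact_force: [-0.1, -0.3, -1.3]
grip_width: 53.1
finger_force: 30.0
time: 21.6
tool_pos: [635.1, 72.2, 103.2]
tcp_rot: [3.142, -0.002, -3.141]
contact_force: [0.2, 0.3, 0.2]
grip_width: 91.7
finger_force: 0.0
time: 22.6
tool_pos: [448.7, 124.4, 103.1]
tcp_rot: [3.141, 0.001, -3.141]
contact_force: [0.8, -0.5, 0.8]
grip_width: 91.9
finger_force: 0.0
time: 22.85
tool_pos: [449.6, 124.0, 102.5]
tcp_rot: [3.141, 0.001, 3.141]
contact_force: [-0.6, -0.0, -0.7]
grip_width: 91.5
finger_force: 0.0
[449.55870168 124.00841729 102.50924821] [-0.61624041 -0.00824145 -0.65835747]
```

View pics/g5.png

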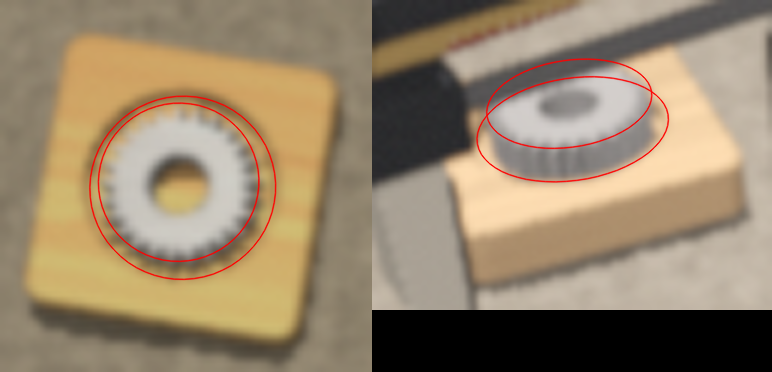

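The gear lies flat, about 1 mm off centre, which is well within limits. Last is the pulley, TCP at z ≈ 17.5.

```bash
python3 -m pendant '{"dp":[[0,0,0.012],[0,0,0.035],[0,0,0.057],[0,0,0.073],[0,0,0.081],[0,0,0.084],[0,0,0.085],[0,0,0.085]],"rotation":[[0,0,0],[0,0,0],[0,0,0],[0,0,0],[0,0,0],[0,0,0],[0,0,0],[0,0,0]]}'
python3 -m pendant '{"dp":[[0,0,0],[0,0,0],[0,0,0],[0,0,0],[0,0,0],[0,0,0]],"rotation":[[0,0,0],[0,0,0],[0,0,0],[0,0,0],[0,0,0],[0,0,0]]}' 0.052
python3 -m pendant '{"dp":[[0,0,-0.005],[0,0,-0.015],[0,0,-0.030],[0,0,-0.045],[0,0,-0.060],[0,0,-0.072],[0,0,-0.078],[0,0,-0.080]],"rotation":[[0,0,0],[0,0,0],[0,0,0],[0,0,0],[0,0,0],[0,0,0],[0,0,0],[0,0,0]]}'
```

```text
time: 23.95
tool_pos: [448.9, 124.3, 17.9]
tcp_rot: [3.141, 0.001, -3.141]
contact_force: [0.4, -0.8, 0.5]
grip_width: 92.0
finger_force: 0.0
time: 24.7
tool_pos: [448.7, 124.3, 17.6]
tcp_rot: [3.141, 0.0, -3.141]
contact_force: [-0.9, 0.6, 2.7]
grip_width: 64.7
finger_force: 30.0
time: 25.7
tool_pos: [448.6, 124.2, 97.7]
tcp_rot: [3.141, 0.0, -3.141]
contact_force: [-0.2, 0.5, -1.4]
grip_width: 64.7
finger_force: 30.0
```

```bash
python3 - <<'E'
from h import *
s=vision.capture("scene")
overlay(s,[(448.5,124.2,108,33),(448.5,124.2,90,33)],(150,240,130,120),5,"pics/g6.png")
E
```

```text
(no output)
```

View pics/g6.png

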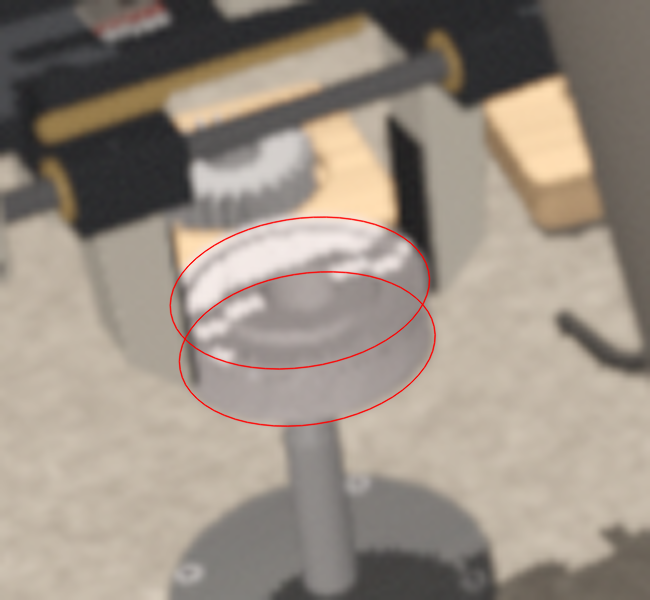

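The pulley hangs level and clear of the pin: its rim matches both circles, about (300,290) top and (307,350) bottom. Moving to its holder.

```bash
python3 -m pendant '{"dp":[[-0.001,-0.012,0],[-0.003,-0.042,0],[-0.006,-0.085,0],[-0.008,-0.13,0],[-0.011,-0.175,0],[-0.014,-0.22,0],[-0.017,-0.265,0],[-0.020,-0.31,0]],"rotation":[[0,0,0],[0,0,0],[0,0,0],[0,0,0],[0,0,0],[0,0,0],[0,0,0],[0,0,0]]}'
python3 -m pendant '{"dp":[[-0.003,-0.045,0],[-0.005,-0.085,0],[-0.007,-0.115,0],[-0.008,-0.135,0],[-0.008,-0.143,0],[-0.008,-0.144,0],[-0.008,-0.144,0]],"rotation":[[0,0,0],[0,0,0],[0,0,0],[0,0,0],[0,0,0],[0,0,0],[0,0,0]]}'
```

```text
time: 26.75
tool_pos: [468.0, -187.9, 97.0]
tcp_rot: [3.141, -0.001, 3.141]
contact_force: [0.6, 0.1, -1.6]
grip_width: 64.9
finger_force: 30.0
time: 27.62
tool_pos: [476.7, -328.8, 97.4]
tcp_rot: [3.141, -0.0, -3.141]
contact_force: [1.3, -0.2, -1.5]
grip_width: 65.0
finger_force: 30.0
```

```bash
python3 -m pendant '{"dp":[[0,-0.0005,0.012],[0,-0.0005,0.032],[0,-0.0005,0.050],[0,-0.0005,0.062],[0,-0.0005,0.069],[0,-0.0005,0.072],[0,-0.0005,0.0740],[0,-0.0005,0.0740]],"rotation":[[0,0,0],[0,0,0],[0,0,0],[0,0,0],[0,0,0],[0,0,0],[0,0,0],[0,0,0]]}'
python3 -m pendant '{"dp":[[0,0,0],[0,0,0]],"rotation":[[0,0,0],[0,0,0]]}'
```

```text
time: 28.62
tool_pos: [476.9, -330.4, 23.7]
tcp_rot: [-3.141, 0.0, -3.141]
contact_force: [0.5, -1.3, -1.6]
grip_width: 64.6
finger_force: 30.0
time: 28.88
tool_pos: [476.8, -330.4, 23.7]
tcp_rot: [-3.141, 0.0, -3.141]
contact_force: [-0.3, 0.2, -1.7]
grip_width: 64.8
finger_force: 30.0
```

```bash
python3 -m pendant '{"dp":[[0,0,0.001],[0,0,0.001]],"rotation":[[0,0,0],[0,0,0]]}'
python3 -m pendant '{"dp":[[0,0,0],[0,0,0],[0,0,0],[0,0,-0.01],[0,0,-0.04],[0,0,-0.08],[0,0,-0.1]],"rotation":[[0,0,0],[0,0,0],[0,0,0],[0,0,0],[0,0,0],[0,0,0],[0,0,0]]}' 0.0918
python3 -m pendant '{"dp":[[0,0.014,0],[0,0.05,0],[0,0.1,0],[0,0.155,0],[0,0.21,0],[0,0.26,0],[0,0.3,0],[0,0.32,0]],"rotation":[[0,0,0],[0,0,0],[0,0,0],[0,0,0],[0,0,0],[0,0,0],[0,0,0],[0,0,0]]}'
python3 -m pendant '{"dp":[[0,0.05,0],[0,0.1,0],[0,0.14,0],[0,0.15,0],[0,0.15,0],[0,0.15,0]],"rotation":[[0,0,0],[0,0,0],[0,0,0],[0,0,0],[0,0,0],[0,0,0]]}'
python3 - <<'E'
from h import *
o=get_obs(); print(o["tool_pos"],o["contact_force"])
t=vision.capture("top")
overlay(t,[(476.7,-329.9,20,37.5),(476.7,-329.9,32,33),(433.9,-59.7,7,22),(468.4,-197.5,28,21),(612.3,-63.6,28,15)],(270,170,200,150),4,"pics/g7.png")
E
```

```text
time: 29.12
tool_pos: [476.7, -330.3, 22.4]
tcp_rot: [3.141, -0.0, -3.141]
contact_force: [-0.7, 0.2, -2.0]
grip_width: 64.8
finger_force: 30.0
time: 30.0
tool_pos: [477.5, -331.0, 125.6]
tcp_rot: [-3.139, 0.003, -3.141]
contact_force: [-0.4, -0.8, -0.0]
grip_width: 91.4
finger_force: 0.0
time: 31.0
tool_pos: [475.0, -7.4, 121.5]
tcp_rot: [3.141, -0.002, -3.139]
contact_force: [0.4, -0.1, 0.3]
grip_width: 92.0
finger_force: 0.0
time: 31.75
tool_pos: [476.4, 138.7, 122.2]
tcp_rot: [-3.141, -0.001, 3.141]
contact_force: [0.7, -0.2, 0.3]
grip_width: 91.5
finger_force: 0.0
[476.35479724 138.70914868 122.18599616] [ 0.69133271 -0.1542921   0.34649745]
```

View pics/g7.png

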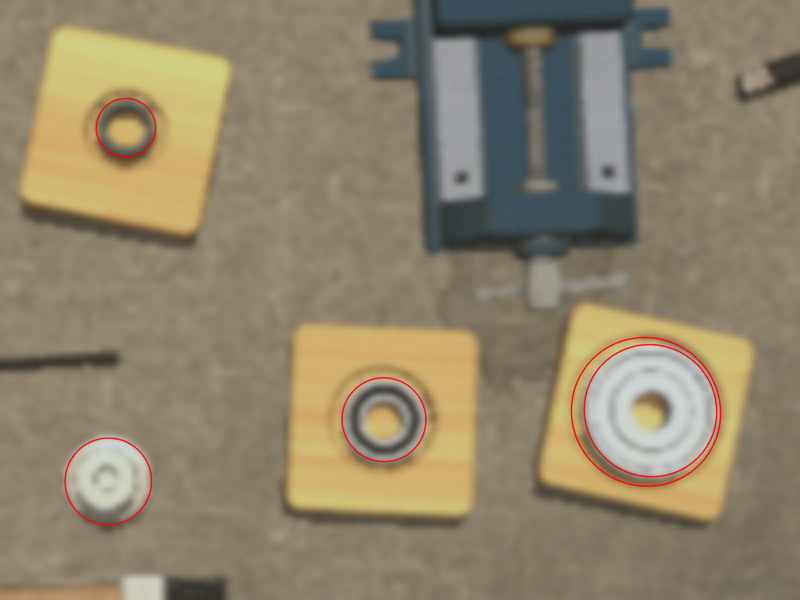

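The pulley (about (651,411)), bearing (384,420) and collar (126,128) all lie flat and centred, and the bush (108,481) has not moved. Handing in.

```bash
python3 -c "
from plant import workorder
print(workorder.close_job())"
```

```text
the job is handed in; nothing more can be done
None
```

I stripped the stack in order and laid the collar, bearing, gear and pulley flat in their own holders, left the bush where it stood, and handed the job in at about 32 s of the 104 s limit; the hand-in call returned no verdict.

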